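# Build up a two-stage fan rotor on its balancing arbor

## Task

Build up the fan rotor on the balancing arbor. From the bottom: the large fan wheel down on the arbor's shoulder, the spacer ring on its hub, the small fan wheel, the flat washer and last the lock collar, each threaded over the arbor and lying flat on the one below. Keep every part the same way up as it lies now, and leave the other things on the bench where they are.

Things in the scene. Friction and masses are not known exactly. Their poses are not given: they have to be found in the camera images.
- arbor_stand: Arbor upright in its fixed stand. Grey foot 80 mm dia, 12 high; dark pedestal with a flat shoulder 48 mm dia, 28 mm above the bench, small screw at its side. Bright arbor above it (heights over the bench): 22 mm dia to 42, cone to 46.5, 14 mm dia to 85, tapered nose to its tip, 5 mm dia at 91. Origin: on the axis at bench level, z up along the arbor.
- large_wheel: Large moulded charcoal-black fan wheel, lying hub up: back plate 68 mm in diameter, curved vanes on it up to 9 mm high, central hub 36 mm in diameter, 20 mm high over all; bore 25 mm right through. Grip it across the hub above the vanes. Origin: centre of the underside; z up along the bore. Seated, its underside is 28 mm above the bench.
- spacer: Spacer: plain smooth aluminium ring, 32 mm in diameter, 10 mm high, bore 17 mm. Origin: centre of the underside; z along the bore. Seated on the large wheel's hub, its underside is 48 mm above the bench.
- small_wheel: Small moulded charcoal-black fan wheel, lying hub up: back plate 54 mm in diameter, vanes up to 6.5 mm high, hub 30 mm in diameter, 16 mm high over all; bore 17 mm right through. Grip it across the hub above the vanes. Origin: centre of the underside; z up along the bore. Seated on the spacer, its underside is 58 mm above the bench.
- washer: Flat bright steel washer, 46 mm in diameter, 7 mm thick, bore 17 mm. Origin: centre of the underside; z along the bore. Seated on the small wheel's hub, its underside is 74 mm above the bench.
- collar: Lock collar: dark steel ring, 40 mm in diameter, 14 mm high, knurled round its lower part, with four notches in the upper rim; bore 17 mm. Its knurled part is downward as it lies and stays so. Origin: centre of the underside; z up along the bore. Seated on the washer, its underside is 81 mm above the bench.
- motor: Bystander, to be left alone: small silver DC motor with two wires, lying down, 34x119x21 mm, in front of the grey power supply (180 mm high); to the right of that stands the green balancing machine (up to 250 mm high), to be passed well above or in front. Origin: centre of the underside of its 34x119 mm outline, y along its length.
- tweezers: Bystander, to be left alone: steel tweezers lying flat, 12x122x10 mm. Origin: centre of the underside, y along its length.
- brass_weight: Bystander, to be left alone: small brass weight with a knob, 22 mm in diameter and 20 mm high. Origin: centre of the underside.
Not all that is in view belongs to the job. Leave any green look-alike of the washer alone.

How it is judged:
By the outcome, as a careful person would: the job done as asked, in the order asked, and still so for the second after the job is handed in, with the robot touching nothing.
It also fails if it takes over 109 s, if anything falls off the work surface, if the arm or the gripper's body presses on something with over 40 N, if the wrist force passes 120 N, or if a joint passes its speed limit or range.

## Robot

A 6-joint arm with a two-finger parallel gripper is mounted at the origin on a cart in front of the work surface, level with it; the furniture and walls round the work are solid. World frame = base frame: x ahead of the robot, y to its left, z up, the work surface at z = 0. Lengths are in m, angles in rad, forces in N, time in s.
With the tool pointing down it reaches from about 0.25 to 0.725 m from the base axis. Payload 9.7 kg.
Tool frame: the origin (TCP) lies on the front face of the gripper's body, between the roots of the fingers; the fingertips stand 73 mm ahead of it and the grasp point (between the pads) lies 54 mm ahead of it (bot.tcp_to_grasp is the distance from the TCP to the grasp point, in m); z points along the fingers, y is the line along which they close (so a half turn about z gives the same grasp; the last joint's range is limited). The gripper opens to 85 mm and grips with 20 to 120 N. Pads are 22 mm wide; open, the fingers measure 114 mm over their backs; the gripper's body (76 mm by 85 mm) begins 54 mm behind the grasp point. The pads swing forward as they close: fully open they stand 13 mm farther back than shut.
Start: joints at [-1.222, 0.087, 0.176, 1.66, 0, 1.571], TCP at [0.188, -0.517, 0.304] pointing down, gripper open.
Joint ranges: [-3.13, 3.13], [-0.85, 1.81], [-1.15, 1.24], [-2.2, 2.28], [-1.44, 1.52], [-3.14, 3.14]. Speed limits (rad/s): [2.22, 2.22, 2.57, 3.14, 3.14, 3.14].

## Interface

Orientations are given as [roll, pitch, yaw] about the fixed x, y, z axes, in that order (R = Rz(yaw) Ry(pitch) Rx(roll)).
In Python, from bench import state, imaging, workorder, bot gives the robot as it stands.
- The arm moves only by the tool apply_moves, never from a script. Its argument "series" is a list of rows, each a list of 7 numbers: the shift along the tool's x, y, z in m, then the turn, a rotation vector about the tool's x, y, z in degrees, then the opening, from 0 (shut) to 1 (fully open). A call has 1 to 20 rows; each row shifts and turns the commanded pose from where the row before left it, along the tool's axes as they then stand; what a row does not reach is not made up. A row lasts 1/10 s, in which the tool goes at most 50 mm and 8.59 degrees, less where a joint would pass 70% of its speed; a pose out of reach is approached as far as the arm can. A call is refused whole if a number of a shift passes 0.05 or a number of a turn 8.59, either way. A call with a gripper value outside its range is refused whole. The fingers move at their own pace and stop on an object; the grip force is fixed at half the most. Time passes only in rows, so rows that do not move let the fingers close. It gives the time, the measured TCP pose, the force, the opening and the grip force at its end, in the units of the state.
- state(): the state, without advancing time (a new reading comes with each control period).
- imaging.capture(name): name is "scene" or "top" or "wrist"; returns a dict with "frame" (400x640x3 uint8, red, green, blue), "vfov" (degrees; the focal length in pixels is half the picture's height over the tangent of half this angle, whatever the lens; pixels are square), "cx", "cy" (the principal point, pixels), "k1" (the pictures are not rectified: a ray, as slopes to the right and down, at radius r is drawn at 1 + k1 r^2 times it, then the intrinsics apply), "world_to_cam" (4x4, takes a point from world to camera coordinates). Camera axes: x right, y down, z forward; pixel columns grow to the right and rows downward; lengths in m; the calibration is good to about 2 mm. A picture is of the moment at which its call begins. There is no depth.
- workorder.job_done(): hands the job in; it is judged then, once.
The state is a dict: "clock": time; "qpos": joint angles; "dq": joint speeds; "joint_efforts": joint torques, N m; "eef_pos": TCP position; "ee_rot": TCP orientation; "contact_force": force on the tool from outside, world axes, zero at the start; "ft_torque": the same for the moment, N m; "opening": finger opening in m; "gripper_force": force on a finger pad.
Only numpy, scipy, OpenCV 4.12 (cv2) and the standard library are available. Lean on these libraries where they do the work, as an engineer would, in place of code of your own. Each camera call takes 0.05 s, during which the arm holds its last target. There are 200 camera calls.

## Working session

There is one attempt and no reset: what is moved stays moved. The work goes in short steps, Python scripts to look and compute and a tool call to move; the robot and the scene stay as the last step left them, time stands still between calls to the robot, and variables do not carry over. Pictures are saved under pics/ and viewed, at most 15 in all, crops included, and the job is handed in when it is done.

Besides the shell and the picture viewer there is one more tool, called after ">>>" as name(argument=value, ...) on one line, values as JSON. apply_moves: Moves the arm, as the interface text tells. Its arguments: {"type":"object","properties":{"series":{"type":"array","items":{"type":"array","items":{"type":"number"}}}},"required":["series"]}

```bash
ls; mkdir -p pics
cat > h.py <<'E'
import numpy as np, cv2
from bench import state, imaging, workorder, bot
def cap(n, save=None):
    d=imaging.capture(n)
    if save: cv2.imwrite('pics/'+save, cv2.cvtColor(d['frame'],cv2.COLOR_RGB2BGR)); np.save('pics/'+save+'.npy',d,allow_pickle=True)
    return d
def K(d):
    h=d['frame'].shape[0]; f=h/2/np.tan(np.radians(d['vfov'])/2)
    return np.array([[f,0,d['cx']],[0,f,d['cy']],[0,0,1.]]), np.array([d['k1'],0,0,0.])
def ray(d,px,z):
    k,D=K(d); p=cv2.undistortPoints(np.array(px,float).reshape(-1,1,2),k,D).reshape(-1,2)
    T=np.array(d['world_to_cam']); R,t=T[:3,:3],T[:3,3]; c=-R.T@t
    v=np.c_[p,np.ones(len(p))]@R; s=(z-c[2])/v[:,2]
    return c+v*s[:,None]
def proj(d,P):
    k,D=K(d); T=np.array(d['world_to_cam'])
    return cv2.projectPoints(np.array(P,float).reshape(-1,1,3),cv2.Rodrigues(T[:3,:3])[0],T[:3,3],k,D)[0].reshape(-1,2)
E
python3 - <<'E'
from h import *
for n in('scene','top','wrist'):
    d=cap(n,n+'0.png'); print(n,d['vfov'],d['k1'],np.round(d['world_to_cam'],3).tolist())
s=state();print(s)
E
```

```text
pics
scene 50.669101147854654 0.022373316473721858 [[-0.393, -0.919, 0.022, 0.493], [-0.495, 0.191, -0.848, 0.248], [0.775, -0.344, -0.53, 0.547], [0.0, 0.0, 0.0, 1.0]]
top 44.02163285783715 -0.11197303742481979 [[0.016, -1.0, -0.002, 0.261], [-0.979, -0.015, -0.205, 0.562], [0.205, 0.005, -0.979, 1.058], [0.0, 0.0, 0.0, 1.0]]
wrist 71.26916768327132 -0.003520555133754159 [[0.341, -0.94, -0.002, -0.548], [-0.898, -0.326, 0.297, -0.038], [-0.28, -0.1, -0.955, 0.38], [0.0, 0.0, 0.0, 1.0]]
{'clock': 0.15, 'qpos': array([-1.22202311e+00,  8.73555845e-02,  1.75347274e-01,  1.65980501e+00,
       -7.81356083e-06,  1.57079412e+00]), 'dq': array([-3.90843714e-04,  1.66016478e-04,  3.04767752e-03,  1.17751194e-03,
       -2.89505935e-05,  8.21274161e-05]), 'joint_efforts': array([ 1.12982631e-03, -5.20764828e+01,  4.65041542e+01,  1.39667897e-02,
        4.76870468e-05, -1.14418197e-05]), 'eef_pos': array([ 0.18792722, -0.51680115,  0.30334985]), 'ee_rot': array([-3.14057566e+00,  7.81131436e-06,  3.48775428e-01]), 'contact_force': array([ 0.2732077 ,  0.39243198, -0.00477592]), 'ft_torque': array([-0.00222649, -0.02337988, -0.01313058]), 'gripper_force': 0.0, 'opening': 0.085375623005586}
```

View pics/top0.png

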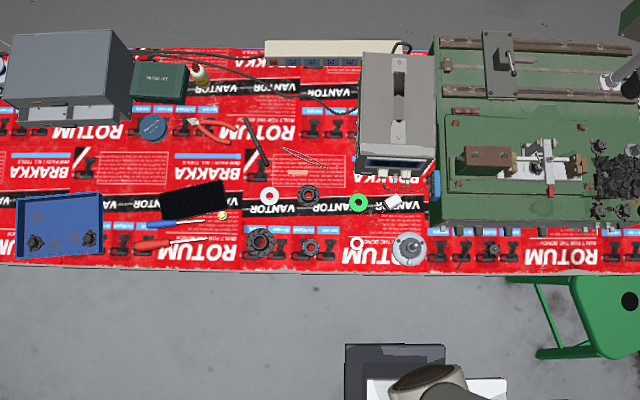

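View pics/scene0.png

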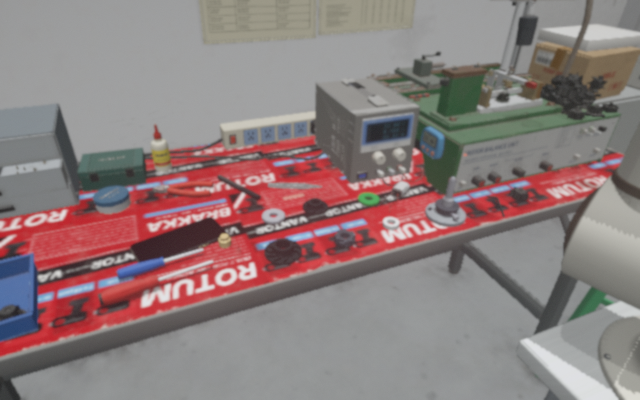

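Candidates in the top picture:
- **Washer:** (269,195) bright or (358,203) green. I choose the bright one.
- **Collar:** dark ring at (308,195).
- **Large wheel:** (260,241), or the dark wheels in the blue tray at (36,243) and (88,238).
- **Small wheel:** (309,247), or the printed pictures on the mat and a thing at (491,248).
- **Spacer:** white ring at (357,243).
- **Arbor:** (408,248).

I'll check these in one close crop.

Run:
```python
from h import *
im=cv2.imread('pics/top0.png')[140:275,205:435]
cv2.imwrite('pics/crop1.png',cv2.resize(im,None,fx=3.4,fy=3.4,interpolation=cv2.INTER_CUBIC))
d=np.load('pics/top0.png.npy',allow_pickle=True).item()
for n,p,z in [('washer',(269,195),.007),('collar',(308,195),.014),('large',(260,241),.02),('small',(309,247),.016),('spacer',(357,243),.01),('arb',(408,245),.09),('armfoot',(408,249),.012)]:
    print(n,ray(d,[p],z).round(3))
```

```text
washer [[0.566 0.392 0.007]]
collar [[0.566 0.3   0.014]]
large [[0.455 0.407 0.02 ]]
small [[0.443 0.295 0.016]]
spacer [[0.455 0.184 0.01 ]]
arb [[0.443 0.079 0.09 ]]
armfoot [[0.442 0.066 0.012]]
```

View pics/crop1.png

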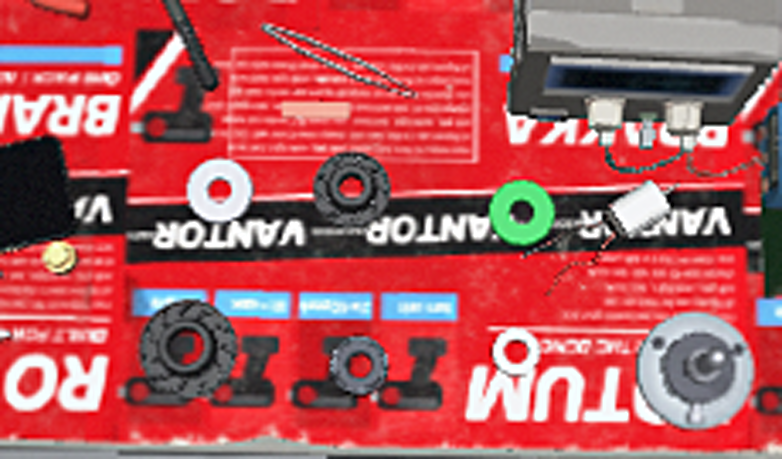

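The crop corrects my first guess. The dark ring at (308,195) is about 53 mm across with vanes, so it is the small wheel. The one at (309,247) is about 41 mm, so it is the collar. The large wheel is at (260,241), the bright washer at (269,195), the spacer at (357,243) and the arbor at (409,248). The green ring at (358,203) is the look-alike.

I'll go to the arbor first, keeping in front of the machine.

>>> apply_moves(series=[[0,0,0,0,0,6.66,1],[0,0,0,0,0,6.66,1],[0,0,0,0,0,6.66,1],[0.022,-0.044,0,0,0,0,1],[0.022,-0.044,0,0,0,0,1],[0.022,-0.044,0,0,0,0,1],[0.022,-0.044,0,0,0,0,1],[0.022,-0.044,0,0,0,0,1],[0,-0.046,0,0,0,0,1],[0,-0.046,0,0,0,0,1],[0,-0.046,0,0,0,0,1],[0,-0.046,0,0,0,0,1],[0,-0.046,0,0,0,0,1],[0,-0.046,0,0,0,0,1],[0,-0.046,0,0,0,0,1],[0,-0.046,0,0,0,0,1],[0.048,0,0,0,0,0,1],[0.048,0,0,0,0,0,1],[0.048,0,0,0,0,0,1],[0,0,0.037,0,0,0,1]])

```text
clock: 2.15
eef_pos: [0.4495, 0.0257, 0.2687]
ee_rot: [-3.104, -0.004, 0.039]
contact_force: [-1.9, 0.5, -0.8]
opening: 0.0854
gripper_force: 0.0
```

Run:
```python
from h import *
d=cap('wrist','w1.png'); s=state(); print(s['eef_pos'],s['ee_rot'],s['clock'])
```

```text
[0.44453327 0.02552993 0.26010351] [-3.10410764  0.00866099  0.03949833] 2.2
```

View pics/w1.png

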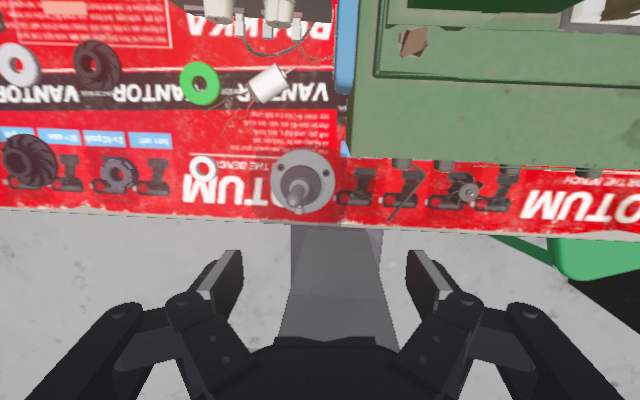

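The arbor is at (302,182), its nose near (298,205), and the finger pads end near (240,252) and (408,252). The tool has picked up about 2° of tilt, so I'll correct that and work out the geometry.

```bash
cat >> h.py <<'E'
from scipy.spatial.transform import Rotation as Ro
def go(x,y,z,yaw=0.):
    """tool-frame shift & turn from measured pose to target (tool down)"""
    s=state(); R=Ro.from_euler('xyz',s['ee_rot']); T=Ro.from_euler('xyz',[np.pi,0,yaw])
    dv=np.array([x,y,z])-s['eef_pos']
    print('pos',s['eef_pos'].round(4),'rot',s['ee_rot'].round(4),'t',s['clock'],'op',round(s['opening'],4),'F',s['contact_force'].round(1),'gf',round(s['gripper_force'],1))
    print(' shift now-axes',R.inv().apply(dv).round(4),'shift after turn',T.inv().apply(dv).round(4),'turn deg',np.degrees((R.inv()*T).as_rotvec()).round(2))
def camtool(d):
    s=state(); R=Ro.from_euler('xyz',s['ee_rot']).as_matrix(); Tt=np.eye(4);Tt[:3,:3]=R;Tt[:3,3]=s['eef_pos']
    return np.array(d['world_to_cam'])@Tt   # tool->cam
E
python3 - <<'E'
from h import *
d=np.load('pics/w1.png.npy',allow_pickle=True).item()
print('tip',ray(d,[(298,205)],.091),'foot',ray(d,[(302,182)],.012))
M=camtool(d); C=np.linalg.inv(M); print('cam in tool',C.round(4))
k,D=K(d)
for p,sg in(((240,252),1),((408,252),1)):
    v=np.r_[cv2.undistortPoints(np.array([[p]],float),k,D)[0,0],1]; v=C[:3,:3]@v; c=C[:3,3]
    for yy in(-.0427,.0427): print(p,yy,(c+v*(yy-c[1])/v[1]).round(4))
t=ray(d,[(298,205)],.091)[0]; go(t[0],t[1],.266)
E
```

```text
tip [[0.44232817 0.05771134 0.091     ]] foot [[0.44557299 0.06299497 0.012     ]]
cam in tool [[-7.000e-04 -9.586e-01 -2.847e-01  7.940e-02]
 [ 1.000e+00 -5.000e-04 -6.000e-04 -1.200e-03]
 [ 4.000e-04 -2.847e-01  9.586e-01 -7.970e-02]
 [ 0.000e+00  0.000e+00  0.000e+00  1.000e+00]]
(240, 252) -0.0427 [ 0.0159 -0.0427  0.0446]
(240, 252) 0.0427 [ 0.1465  0.0427 -0.2113]
(408, 252) -0.0427 [ 0.1433 -0.0427 -0.2049]
(408, 252) 0.0427 [0.0117 0.0427 0.0529]
pos [0.4445 0.0255 0.2601] rot [-3.1041  0.0087  0.0395] t 2.2 op 0.0854 F [ 0.3 -0.2 -5. ] gf 0.0
 shift now-axes [-0.001  -0.0324 -0.0047] shift after turn [-0.0022 -0.0322 -0.0059] turn deg [-2.14  0.54  2.25]
```

>>> apply_moves(series=[[0,0,0,-2.14,0.54,2.25,1],[-0.002,-0.032,-0.006,0,0,0,1],[0,0,0,0,0,0,1],[0,0,0,0,0,0,1]])

```text
clock: 2.6
eef_pos: [0.4409, 0.0235, 0.2757]
ee_rot: [-3.118, -0.012, 0.042]
contact_force: [-0.9, -0.3, 0.2]
opening: 0.0856
gripper_force: 0.0
```

Run:
```python
from h import *
d=cap('wrist','w2.png'); go(.442,.058,.266)
im=cv2.imread('pics/w2.png')
c=proj(d,[[.443,.06,.06]])[0].astype(int);print(c)
x0,y0=c[0]-60,c[1]-45
cv2.imwrite('pics/w2c.png',cv2.resize(im[y0:y0+90,x0:x0+120],None,fx=6,fy=6,interpolation=cv2.INTER_CUBIC)); print(x0,y0)
```

```text
pos [0.4409 0.0236 0.2752] rot [-3.1179 -0.0109  0.0426] t 2.65 op 0.0851 F [0.  0.  0.1] gf 0.0
 shift now-axes [ 0.0024 -0.0341  0.0101] shift after turn [ 0.0011 -0.0344  0.0092] turn deg [-1.37 -0.59  2.45]
[295 186]
235 141
```

View pics/w2c.png

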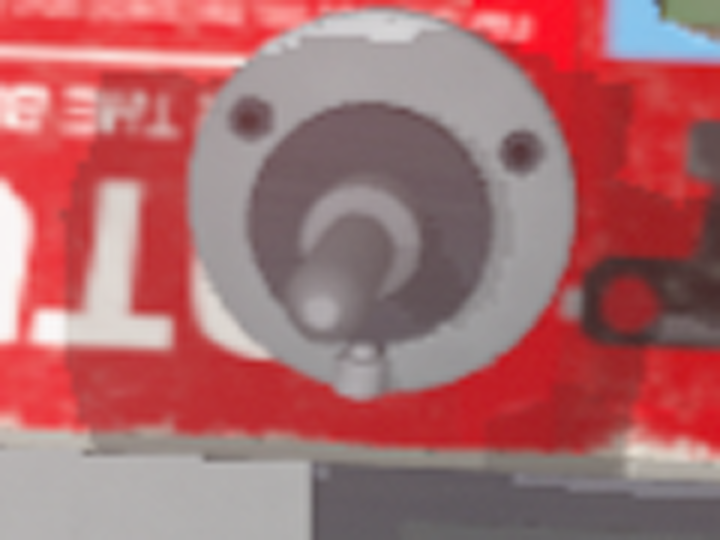

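Run:
```python
from h import *
s=state(); print(s['qpos'].round(3), s['eef_pos'], s['ee_rot']); print([a for a in dir(bot) if a[0]!='_'])
```

```text
[ 0.042 -0.189 -0.144  1.605  0.024  3.141] [0.44093398 0.02355866 0.27524406] [-3.11792335 -0.01088096  0.04256065]
['IKError', 'tcp_to_grasp']
```

Joint 6 was at its limit (3.141). I'll use yaw = +90° for the whole job, so that joint 6 stays near 1.7.

>>> apply_moves(series=[[0,0,0,0,0,-8.5,1],[0,0,0,0,0,-8.5,1],[0,0,0,0,0,-8.5,1],[0,0,0,0,0,-8.5,1],[0,0,0,0,0,-8.5,1],[0,0,0,0,0,-8.5,1],[0,0,0,0,0,-8.5,1],[0,0,0,0,0,-8.5,1],[0,0,0,0,0,-8.5,1],[0,0,0,0,0,-8.5,1],[0,0,0,0,0,0,1],[0,0,0,0,0,0,1]])

```text
clock: 3.85
eef_pos: [0.441, 0.0237, 0.2741]
ee_rot: [3.135, -0.025, 1.522]
contact_force: [-0.1, 0.3, -0.2]
opening: 0.0853
gripper_force: 0.0
```

Run:
```python
from h import *
go(.443,.06,.266,np.pi/2)
```

```text
pos [0.441  0.0237 0.2741] rot [ 3.1351 -0.0246  1.5221] t 3.85 op 0.0853 F [-0.1  0.3 -0.2] gf 0.0
 shift now-axes [0.0361 0.0001 0.009 ] shift after turn [0.0363 0.002  0.0081] turn deg [ 0.41 -1.4  -2.79]
```

>>> apply_moves(series=[[0,0,0,0.41,-1.4,-2.79,1],[0.036,0.002,0.008,0,0,0,1],[0,0,0,0,0,0,1],[0,0,0,0,0,0,1],[0,0,0,0,0,0,1]])

```text
clock: 4.35
eef_pos: [0.443, 0.0595, 0.266]
ee_rot: [-3.141, 0.0, 1.574]
contact_force: [-0.1, -0.5, 0.1]
opening: 0.0848
gripper_force: 0.0
```

Run:
```python
from h import *
d=cap('wrist','w3.png'); go(.443,.06,.266,np.pi/2)
im=cv2.imread('pics/w3.png')
c=proj(d,[[.443,.06,.06]])[0].astype(int)
x0,y0=c[0]-60,c[1]-45
cv2.imwrite('pics/w3c.png',cv2.resize(im[y0:y0+90,x0:x0+120],None,fx=6,fy=6,interpolation=cv2.INTER_CUBIC)); print(x0,y0)
```

```text
pos [0.443  0.0593 0.266 ] rot [-3.1415e+00  1.0000e-04  1.5736e+00] t 4.4 op 0.0857 F [-0.6 -0.1  0.1] gf 0.0
 shift now-axes [0.0007 0.     0.    ] shift after turn [0.0007 0.     0.    ] turn deg [-0.01  0.    0.16]
264 146
```

View pics/w3c.png

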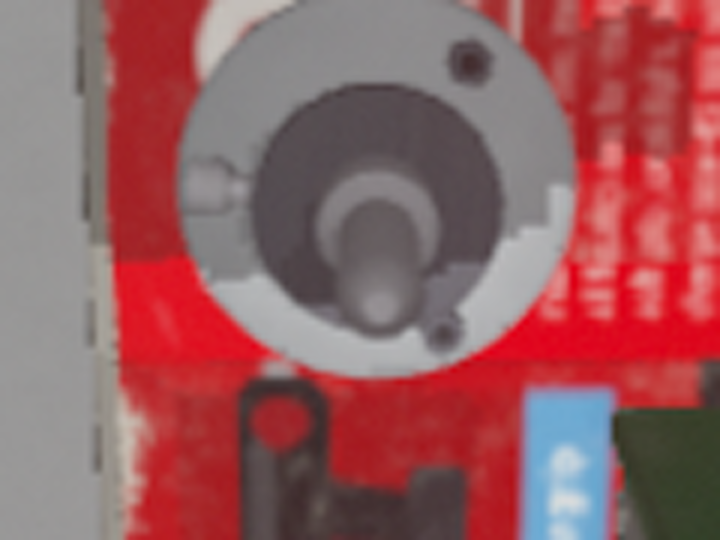

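Run:
```python
from h import *
d=np.load('pics/w3.png.npy',allow_pickle=True).item()
for n,p,z in(('tip',(378,303),.091),('shoulder',(377,198),.028),('foot',(377.5,186.5),.012)):
    print(n,ray(d,[((p[0]+.5)/6-.5+264,(p[1]+.5)/6-.5+146)],z).round(4))
go(.455,.407,.195,np.pi/2)
```

```text
tip [[0.4445 0.064  0.091 ]]
shoulder [[0.4448 0.0661 0.028 ]]
foot [[0.4451 0.0648 0.012 ]]
pos [0.443  0.0593 0.266 ] rot [-3.1415e+00  1.0000e-04  1.5736e+00] t 4.4 op 0.0857 F [-0.6 -0.1  0.1] gf 0.0
 shift now-axes [0.3476 0.013  0.071 ] shift after turn [0.3477 0.012  0.071 ] turn deg [-0.01  0.    0.16]
```

>>> apply_moves(series=[[0.048,0.002,0,0,0,0,1],[0.048,0.002,0,0,0,0,1],[0.048,0.002,0,0,0,0,1],[0.048,0.002,0,0,0,0,1],[0.048,0.002,0,0,0,0,1],[0.048,0.001,0,0,0,0,1],[0.048,0.001,0,0,0,0,1],[0.012,0,0.035,0,0,0.16,1],[0,0,0.036,0,0,0,1],[0,0,0,0,0,0,1],[0,0,0,0,0,0,1],[0,0,0,0,0,0,1]])

```text
clock: 5.6
eef_pos: [0.4542, 0.4076, 0.1974]
ee_rot: [3.14, -0.002, 1.571]
contact_force: [-0.4, -0.5, 0.9]
opening: 0.0856
gripper_force: 0.0
```

Run:
```python
from h import *
d=cap('wrist','w4.png'); go(.455,.407,.195,np.pi/2)
im=cv2.imread('pics/w4.png')
c=proj(d,[[.455,.407,.02]])[0].astype(int)
x0,y0=c[0]-60,c[1]-45
cv2.imwrite('pics/w4c.png',cv2.resize(im[y0:y0+90,x0:x0+120],None,fx=6,fy=6,interpolation=cv2.INTER_CUBIC)); print(x0,y0)
```

```text
pos [0.4543 0.4078 0.1975] rot [ 3.1395e+00 -2.5000e-03  1.5714e+00] t 5.65 op 0.0852 F [0.7 0.1 0.1] gf 0.0
 shift now-axes [-0.0008  0.0007  0.0025] shift after turn [-0.0008  0.0007  0.0025] turn deg [ 0.12 -0.14  0.04]
265 156
```

View pics/w4c.png

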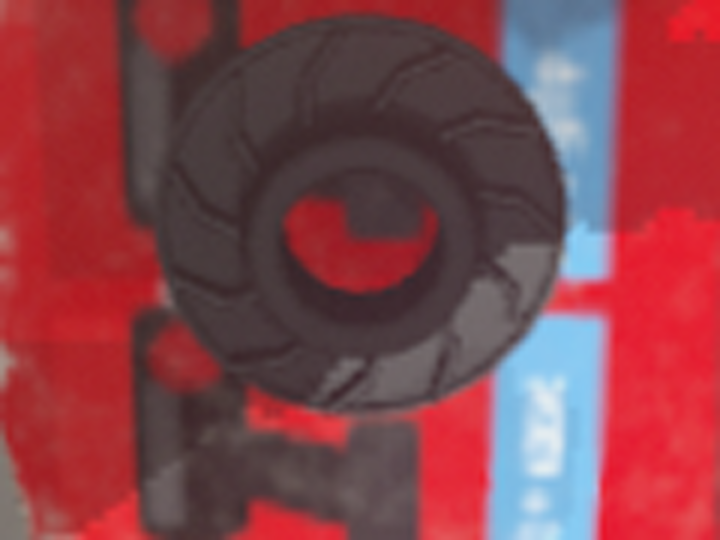

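The large wheel's hub top is centred near crop (362,245) and its plate near (363,213).

Run:
```python
from h import *
d=np.load('pics/w4.png.npy',allow_pickle=True).item()
for n,p,z in(('hub',(362,245),.02),('bore',(360,247),.02),('plate',(363.5,213.5),.007)):
    print(n,ray(d,[((p[0]+.5)/6-.5+265,(p[1]+.5)/6-.5+156)],z).round(4))
go(.455,.413,.0815,np.pi/2)
```

```text
hub [[0.4547 0.4115 0.02  ]]
bore [[0.4544 0.4112 0.02  ]]
plate [[0.455 0.413 0.007]]
pos [0.4543 0.4078 0.1975] rot [ 3.1395e+00 -2.5000e-03  1.5714e+00] t 5.65 op 0.0852 F [0.7 0.1 0.1] gf 0.0
 shift now-axes [0.0049 0.0005 0.116 ] shift after turn [0.0052 0.0007 0.116 ] turn deg [ 0.12 -0.14  0.04]
```

>>> apply_moves(series=[[0.004,0.0005,0.04,0.12,-0.14,0,1],[0,0,0.04,0,0,0,1],[0,0,0.036,0,0,0,1],[0,0,0,0,0,0,1],[0,0,0,0,0,0,1],[0,0,0,0,0,0,0],[0,0,0,0,0,0,0],[0,0,0,0,0,0,0],[0,0,0,0,0,0,0],[0,0,0,0,0,0,0],[0,0,0,0,0,0,0],[0,0,0,0,0,0,0]])

```text
clock: 6.85
eef_pos: [0.4547, 0.4123, 0.081]
ee_rot: [3.141, 0.0, 1.572]
contact_force: [1.7, -1.3, 7.7]
opening: 0.0332
gripper_force: 59.2
```

Run:
```python
from h import *
go(.4547,.4118,.2,np.pi/2)
```

```text
pos [0.4547 0.4123 0.081 ] rot [3.1408e+00 4.0000e-04 1.5723e+00] t 6.85 op 0.0332 F [ 1.7 -1.3  7.7] gf 59.2
 shift now-axes [-5.00e-04  1.00e-04 -1.19e-01] shift after turn [-0.0005 -0.     -0.119 ] turn deg [0.05 0.02 0.09]
```

>>> apply_moves(series=[[0,0,-0.04,0,0,0,0],[0,0,-0.04,0,0,0,0],[0,0,-0.039,0,0,0,0],[-0.043,-0.001,0,0,0,0,0],[-0.043,-0.001,0,0,0,0,0],[-0.043,-0.001,0,0,0,0,0],[-0.043,-0.001,0,0,0,0,0],[-0.043,-0.001,0,0,0,0,0],[-0.043,-0.001,0,0,0,0,0],[-0.043,-0.001,0,0,0,0,0],[-0.0465,-0.0032,0,0,0,0,0],[0,0,0,0,0,0,0],[0,0,0,0,0,0,0],[0,0,0,0,0,0,0]])

```text
clock: 8.25
eef_pos: [0.4445, 0.0651, 0.1989]
ee_rot: [-3.139, 0.002, 1.573]
contact_force: [-0.6, -0.7, -0.2]
opening: 0.0336
gripper_force: 60.2
```

Run:
```python
from h import *
d=cap('wrist','w5.png'); cap('scene','s5.png'); go(.4445,.0648,.15,np.pi/2)
im=cv2.imread('pics/w5.png'); 
cv2.imwrite('pics/w5c.png',cv2.resize(im[150:330,200:440],None,fx=3,fy=3,interpolation=cv2.INTER_CUBIC))
```

```text
pos [0.4444 0.0655 0.1986] rot [-3.1389e+00  2.2000e-03  1.5744e+00] t 8.35 op 0.0334 F [ 0.2  0.4 -0.1] gf 60.2
 shift now-axes [-0.0006  0.0002  0.0486] shift after turn [-0.0007  0.0001  0.0486] turn deg [-0.15  0.13  0.2 ]
```

View pics/w5c.png

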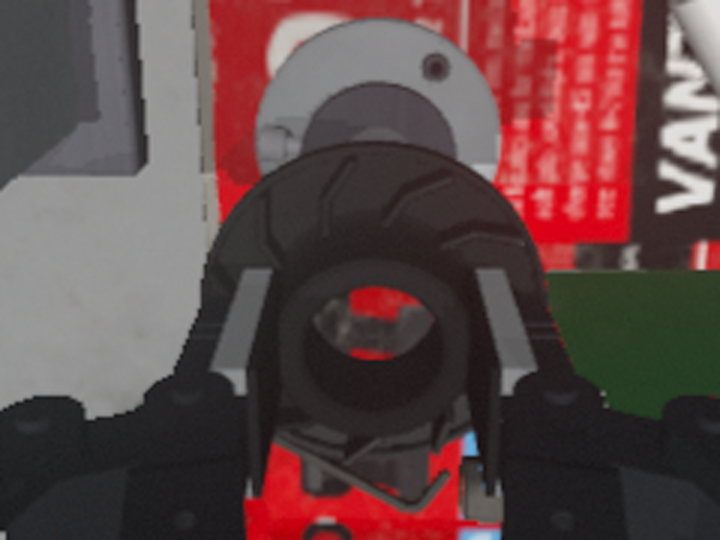

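The wheel is held square, with its hub at crop (375,345) and the arbor foot at (378,100). Next I lower it over the nose.

>>> apply_moves(series=[[-0.0006,0.0001,0.024,-0.15,0.13,0.2,0],[0,0,0.024,0,0,0,0],[0,0,0.02,0,0,0,0],[0,0,0,0,0,0,0],[0,0,0,0,0,0,0]])

```text
clock: 8.85
eef_pos: [0.4443, 0.0646, 0.1309]
ee_rot: [-3.141, 0.0, 1.571]
contact_force: [0.0, 0.2, 0.1]
opening: 0.0336
gripper_force: 60.3
```

Run:
```python
from h import *
go(.4445,.0648,.109,np.pi/2); print(state()['ft_torque'])
```

```text
pos [0.4443 0.0646 0.1309] rot [-3.1411e+00  1.0000e-04  1.5706e+00] t 8.85 op 0.0336 F [0.  0.2 0.1] gf 60.3
 shift now-axes [0.0002 0.0002 0.0219] shift after turn [0.0002 0.0002 0.0219] turn deg [-0.03  0.01 -0.01]
[-0.0292792  -0.00567051  0.03160166]
```

>>> apply_moves(series=[[0,0.0002,0.005,0,0,0,0],[0,0,0.005,0,0,0,0],[0,0,0.005,0,0,0,0],[0,0,0.003,0,0,0,0],[0,0,0,0,0,0,0]])

```text
clock: 9.35
eef_pos: [0.4444, 0.0638, 0.1122]
ee_rot: [-3.141, 0.0, 1.569]
contact_force: [0.5, -0.3, -0.5]
opening: 0.0335
gripper_force: 60.3
```

>>> apply_moves(series=[[0,0,0.002,0,0,0,0],[0,0,0.0015,0,0,0,0],[0,0,0,0,0,0,0]])

```text
clock: 9.65
eef_pos: [0.4446, 0.0638, 0.1091]
ee_rot: [3.142, 0.0, 1.569]
contact_force: [-0.3, 0.1, -0.4]
opening: 0.0333
gripper_force: 60.3
```

>>> apply_moves(series=[[0,0,0.0008,0,0,0,0],[0,0,0.0005,0,0,0,0],[0,0,0,0,0,0,0]])

```text
clock: 9.95
eef_pos: [0.4446, 0.0637, 0.1089]
ee_rot: [3.141, 0.0, 1.569]
contact_force: [-4.7, -1.1, 9.7]
opening: 0.033
gripper_force: 62.0
```

Seated with 9.7 N of contact. I release it and go on to the spacer.

>>> apply_moves(series=[[0,0,0,0,0,0,1],[0,0,0,0,0,0,1],[0,0,0,0,0,0,1],[0,0,0,0,0,0,1],[0,0,0,0,0,0,1],[0,0,-0.03,0,0,0,1],[0,0,-0.045,0,0,0,1],[0.04,0.003,0,0,0,0,1],[0.04,0.003,0,0,0,0,1],[0.036,0.004,0,0,0,-0.1,1],[0,0,0,0,0,0,1],[0,0,0,0,0,0,1],[0,0,0,0,0,0,1]])

```text
clock: 11.25
eef_pos: [0.4547, 0.1792, 0.1826]
ee_rot: [-3.141, 0.0, 1.571]
contact_force: [0.8, 0.9, 0.0]
opening: 0.0852
gripper_force: 0.0
```

```bash
cat >> h.py <<'E'
def look(x,y,z,name,x2=None):
    d=cap('wrist',name+'.png'); im=cv2.imread('pics/'+name+'.png')
    c=proj(d,[[x,y,z]])[0].astype(int); x0,y0=c[0]-60,c[1]-45
    cv2.imwrite('pics/'+name+'c.png',cv2.resize(im[y0:y0+90,x0:x0+120],None,fx=6,fy=6,interpolation=cv2.INTER_CUBIC)); print(name,x0,y0)
    return d
def cr(name,x0,y0,p,z):
    d=np.load('pics/'+name+'.png.npy',allow_pickle=True).item()
    return ray(d,[((p[0]+.5)/6-.5+x0,(p[1]+.5)/6-.5+y0)],z)[0].round(4)
E
python3 - <<'E'
from h import *
go(.455,.179,.185,np.pi/2); look(.455,.184,.01,'w6')
E
```

```text
pos [0.4547 0.1792 0.1826] rot [-3.1412e+00  5.0000e-04  1.5705e+00] t 11.25 op 0.0852 F [0.8 0.9 0. ] gf 0.0
 shift now-axes [-0.0002  0.0003 -0.0024] shift after turn [-0.0002  0.0003 -0.0024] turn deg [-0.02  0.03 -0.02]
w6 265 151
```

View pics/w6c.png

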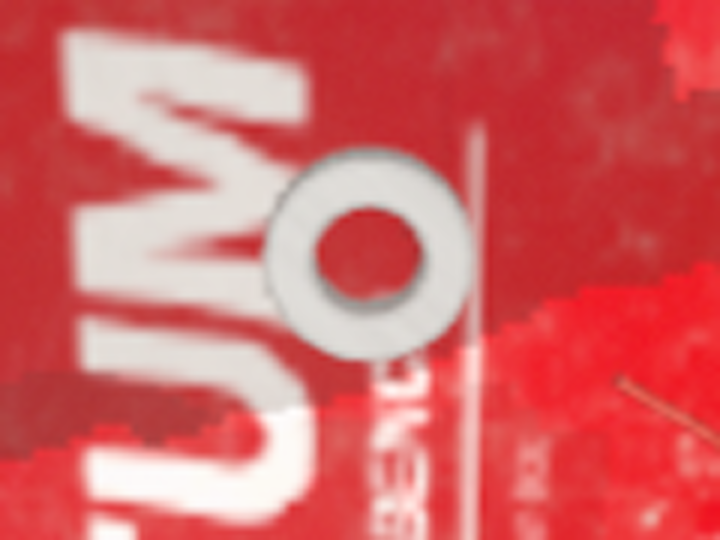

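The spacer's top ring is at crop (369,258).

Run:
```python
from h import *
p=cr('w6',265,151,(369,258.5),.01);print(p); go(p[0],p[1],.073,np.pi/2)
```

```text
[0.4558 0.1866 0.01  ]
pos [0.4547 0.179  0.1827] rot [-3.1414e+00  4.0000e-04  1.5700e+00] t 11.3 op 0.0854 F [ 0.5 -0.6 -0.3] gf 0.0
 shift now-axes [0.0076 0.0011 0.1097] shift after turn [0.0076 0.0011 0.1097] turn deg [-0.01  0.02 -0.05]
```

>>> apply_moves(series=[[0.0076,0.001,0.035,0,0,0,0.6],[0,0,0.036,0,0,0,0.6],[0,0,0.036,0,0,0,0.6],[0,0,0,0,0,0,0.6],[0,0,0,0,0,0,0.6],[0,0,0,0,0,0,0],[0,0,0,0,0,0,0],[0,0,0,0,0,0,0],[0,0,0,0,0,0,0],[0,0,0,0,0,0,0]])

```text
clock: 12.3
eef_pos: [0.4567, 0.1875, 0.0782]
ee_rot: [3.139, -0.0, 1.571]
contact_force: [-2.0, -1.8, 7.3]
opening: 0.0282
gripper_force: 58.6
```

>>> apply_moves(series=[[0,0,-0.04,0,0,0,0],[0,0,-0.04,0,0,0,0],[0,0,-0.04,0,0,0,0],[-0.041,-0.004,0,0,0,0,0],[-0.041,-0.004,0,0,0,0,0],[-0.041,-0.004,0,0,0,0,0],[0,0,0,0,0,0,0],[0,0,0,0,0,0,0],[0,0,0,0,0,0,0]])

```text
clock: 13.2
eef_pos: [0.444, 0.0649, 0.1965]
ee_rot: [3.141, -0.0, 1.571]
contact_force: [-0.1, -0.3, -0.4]
opening: 0.0277
gripper_force: 59.4
```

Run:
```python
from h import *
d=cap('wrist','w7.png'); go(.4445,.0649,.17,np.pi/2)
im=cv2.imread('pics/w7.png'); 
cv2.imwrite('pics/w7c.png',cv2.resize(im[150:330,200:440],None,fx=3,fy=3,interpolation=cv2.INTER_CUBIC))
```

```text
pos [0.444  0.0651 0.1963] rot [ 3.1409e+00 -1.0000e-04  1.5718e+00] t 13.25 op 0.0274 F [ 0.3  0.3 -0.7] gf 59.4
 shift now-axes [-0.0002  0.0005  0.0263] shift after turn [-0.0002  0.0005  0.0263] turn deg [ 0.04 -0.01  0.06]
```

View pics/w7c.png

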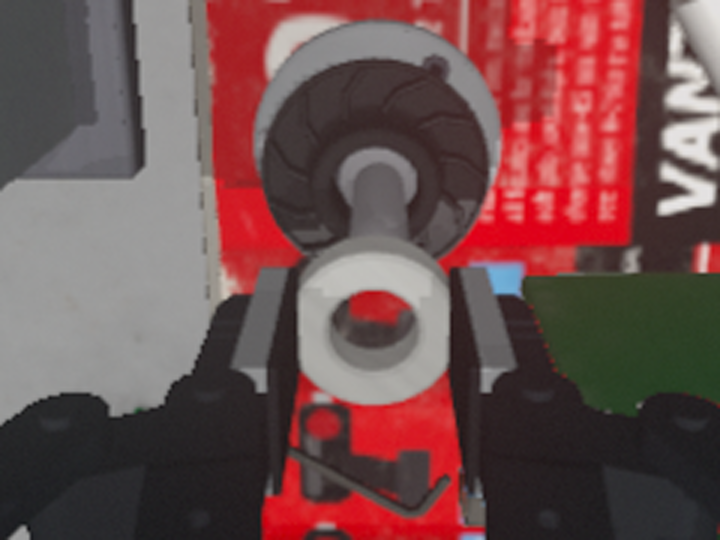

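The large wheel is seated. The held ring's top is at crop (375,326) and its bore at (374,320). The arbor shaft's centre line is near x=379.

Run:
```python
from h import *
d=np.load('pics/w7.png.npy',allow_pickle=True).item()
f=lambda p,z: ray(d,[(200+(p[0]+.5)/3-.5,150+(p[1]+.5)/3-.5)],z)[0].round(4)
print('ring',f((375,327),.128),f((374,320),.128)); print('shaft',f((379,210),.06),f((377,172),.044))
print('arb',[f((0,0),0)*0] and proj(d,[[.4445,.064,.044],[.4445,.064,.06]]))
# shaft edges rows
im=cv2.imread('pics/w7.png')[:,:,::-1].astype(int)
for r in(216,220,224): print(r,im[r,310:342].mean(1).astype(int))
```

```text
ring [0.4438 0.0644 0.128 ] [0.4437 0.0659 0.128 ]
shaft [0.4451 0.0613 0.06  ] [0.4446 0.0665 0.044 ]
arb [[325.18906056 209.78259027]
 [325.2767953  216.44169436]]
216 [ 45  43  39  41  54  87 107  97  90  92  93  95  97  98 100  99 100  99
  99  98  97  97  95  94  97 108 101  62  42  45  51  53]
220 [ 50  47  46  41  41  42  51  75  91  92  92  94  94  95  98 101 102 101
 100 100  98  97  95  94  90  69  44  45  47  52  56  56]
224 [ 57  55  52  50  49  48  62  85  94  96  97  99 102 102 104 104 104 105
 107 112 110 108 102  96  91  77  58  56  57  58  56  55]
```

>>> apply_moves(series=[[0,0.0009,0.015,0,0,0,0],[0,0,0.011,0,0,0,0],[0,0,0.005,0,0,0,0],[0,0,0.005,0,0,0,0],[0,0,0,0,0,0,0]])

```text
clock: 13.75
eef_pos: [0.4443, 0.0644, 0.1589]
ee_rot: [-3.14, 0.0, 1.571]
contact_force: [0.1, 0.6, -0.3]
opening: 0.0276
gripper_force: 59.4
```

>>> apply_moves(series=[[0,0.0004,0.006,0,0,0,0],[0,0,0.006,0,0,0,0],[0,0,0.006,0,0,0,0],[0,0,0.006,0,0,0,0],[0,0,0.004,0,0,0,0],[0,0,0,0,0,0,0]])

```text
clock: 14.35
eef_pos: [0.4448, 0.0643, 0.1311]
ee_rot: [-3.141, 0.0, 1.571]
contact_force: [0.3, -0.3, 0.1]
opening: 0.0278
gripper_force: 59.4
```

>>> apply_moves(series=[[0,0,0.0025,0,0,0,0],[0,0,0.0015,0,0,0,0],[0,0,0.001,0,0,0,0],[0,0,0,0,0,0,0]])

```text
clock: 14.75
eef_pos: [0.4451, 0.0644, 0.1268]
ee_rot: [-3.142, 0.0, 1.571]
contact_force: [0.4, -0.1, -0.8]
opening: 0.0279
gripper_force: 59.4
```

>>> apply_moves(series=[[0,0,0.0008,0,0,0,0],[0,0,0.0006,0,0,0,0],[0,0,0,0,0,0,0]])

```text
clock: 15.05
eef_pos: [0.4452, 0.0644, 0.1262]
ee_rot: [3.141, 0.0, 1.571]
contact_force: [-2.5, 0.1, 6.2]
opening: 0.0278
gripper_force: 60.2
```

>>> apply_moves(series=[[0,0,0,0,0,0,1],[0,0,0,0,0,0,1],[0,0,0,0,0,0,1],[0,0,0,0,0,0,1],[0,0,0,0,0,0,1],[0,0,-0.03,0,0,0,1],[0,0,-0.038,0,0,0,1],[0.048,0,0,0,0,0,1],[0.048,0,0,0,0,0,1],[0.048,0,0,0,0,0,1],[0.022,0.0305,0,0,0,0,1],[0.022,0.0305,0,0,0,0,1],[0.022,0.0305,0,0,0,0,1],[0.022,0.0305,0,0,0,0,1],[0,0,0,0,0,0,1],[0,0,0,0,0,0,1],[0,0,0,0,0,0,1]])

```text
clock: 16.75
eef_pos: [0.5666, 0.296, 0.1935]
ee_rot: [-3.141, 0.0, 1.571]
contact_force: [-0.5, -0.2, -0.0]
opening: 0.0854
gripper_force: 0.0
```

Run:
```python
from h import *
go(.567,.297,.191,np.pi/2); look(.567,.302,.016,'w8')
```

```text
pos [0.5666 0.296  0.1935] rot [-3.1412e+00  3.0000e-04  1.5707e+00] t 16.75 op 0.0854 F [-0.5 -0.2 -0. ] gf 0.0
 shift now-axes [0.001  0.0004 0.0025] shift after turn [0.001  0.0004 0.0025] turn deg [-0.02  0.02 -0.01]
w8 265 148
```

View pics/w8c.png

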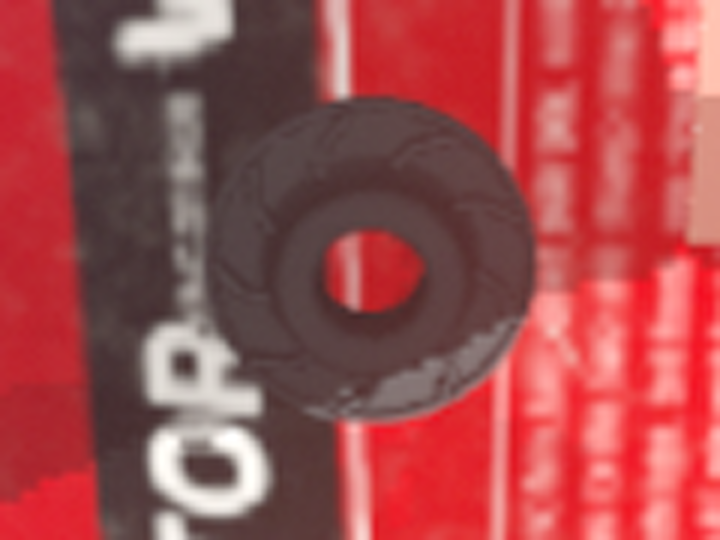

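Hub top at crop (373,282) and plate centre at (373,259). The thing is a 54 mm vaned wheel, as described.

Run:
```python
from h import *
p=cr('w8',265,148,(373,282),.016);print(p,cr('w8',265,148,(373.5,259),.005)); go(p[0],p[1],.08,np.pi/2)
```

```text
[0.5684 0.3012 0.016 ] [0.5685 0.3019 0.005 ]
pos [0.5666 0.2959 0.1939] rot [ 3.1413 -0.      1.5706] t 16.8 op 0.0854 F [ 0.2 -0.4  0. ] gf 0.0
 shift now-axes [0.0053 0.0018 0.1139] shift after turn [0.0053 0.0018 0.1139] turn deg [ 0.02 -0.   -0.01]
```

>>> apply_moves(series=[[0.0053,0.0018,0.04,0,0,0,1],[0,0,0.04,0,0,0,1],[0,0,0.033,0,0,0,1],[0,0,0,0,0,0,1],[0,0,0,0,0,0,1],[0,0,0,0,0,0,1]])

```text
clock: 17.4
eef_pos: [0.5698, 0.3021, 0.0835]
ee_rot: [3.138, -0.002, 1.571]
contact_force: [0.5, -0.2, 0.1]
opening: 0.0854
gripper_force: 0.0
```

Run:
```python
from h import *
go(.5684,.3012,.080,np.pi/2)
```

```text
pos [0.5698 0.3021 0.0835] rot [ 3.1381e+00 -1.8000e-03  1.5707e+00] t 17.4 op 0.0854 F [ 0.5 -0.2  0.1] gf 0.0
 shift now-axes [-0.0009 -0.0014  0.0035] shift after turn [-0.0009 -0.0014  0.0035] turn deg [ 0.2  -0.1  -0.01]
```

>>> apply_moves(series=[[-0.0009,-0.0014,0.0035,0.2,-0.1,0,1],[0,0,0,0,0,0,1],[0,0,0,0,0,0,0],[0,0,0,0,0,0,0],[0,0,0,0,0,0,0],[0,0,0,0,0,0,0],[0,0,0,0,0,0,0],[0,0,0,0,0,0,0],[0,0,0,0,0,0,0]])

```text
clock: 18.3
eef_pos: [0.5687, 0.3012, 0.079]
ee_rot: [3.141, 0.0, 1.571]
contact_force: [1.2, -0.6, 10.2]
opening: 0.0267
gripper_force: 59.4
```

>>> apply_moves(series=[[0,0,-0.038,0,0,0,0],[0,0,-0.04,0,0,0,0],[0,0,-0.038,0,0,0,0],[-0.022,-0.031,0,0,0,0,0],[-0.022,-0.031,0,0,0,0,0],[-0.022,-0.031,0,0,0,0,0],[-0.022,-0.031,0,0,0,0,0],[-0.045,0,0,0,0,0,0],[-0.045,0,0,0,0,0,0],[-0.045,0,0,0,0,0,0],[-0.0142,0,0,0,0,0,0],[0,0,0,0,0,0,0],[0,0,0,0,0,0,0],[0,0,0,0,0,0,0]])

```text
clock: 19.7
eef_pos: [0.4439, 0.0646, 0.1937]
ee_rot: [-3.138, 0.002, 1.572]
contact_force: [0.3, -0.3, -0.0]
opening: 0.0268
gripper_force: 59.8
```

Run:
```python
from h import *
go(.4448,.0640,.165,np.pi/2)
```

```text
pos [0.4439 0.0646 0.1937] rot [-3.1380e+00  1.7000e-03  1.5717e+00] t 19.7 op 0.0268 F [ 0.3 -0.3 -0. ] gf 59.8
 shift now-axes [-0.0005  0.001   0.0287] shift after turn [-0.0006  0.0009  0.0287] turn deg [-0.21  0.1   0.05]
```

>>> apply_moves(series=[[-0.0006,0.0009,0.01,-0.21,0.1,0,0],[0,0,0.01,0,0,0,0],[0,0,0.004,0,0,0,0],[0,0,0.004,0,0,0,0],[0,0,0.004,0,0,0,0],[0,0,0,0,0,0,0]])

```text
clock: 20.3
eef_pos: [0.4446, 0.0632, 0.1612]
ee_rot: [-3.141, 0.0, 1.571]
contact_force: [-0.4, -0.2, 0.7]
opening: 0.0272
gripper_force: 59.8
```

Threaded without contact. Next I lower it to the spacer.

>>> apply_moves(series=[[0.0005,0,0.006,0,0,0,0],[0,0,0.006,0,0,0,0],[0,0,0.006,0,0,0,0],[0,0,0.004,0,0,0,0],[0,0,0,0,0,0,0]])

```text
clock: 20.8
eef_pos: [0.4444, 0.0636, 0.139]
ee_rot: [-3.141, 0.0, 1.571]
contact_force: [0.3, -0.1, -1.2]
opening: 0.0273
gripper_force: 59.8
```

>>> apply_moves(series=[[0,0,0.001,0,0,0,0],[0,0,0.0008,0,0,0,0],[0,0,0.0006,0,0,0,0],[0,0,0,0,0,0,0]])

```text
clock: 21.2
eef_pos: [0.4448, 0.0637, 0.1374]
ee_rot: [3.141, 0.0, 1.571]
contact_force: [0.7, -0.1, -0.2]
opening: 0.027
gripper_force: 59.8
```

>>> apply_moves(series=[[0,0,0.0006,0,0,0,0],[0,0,0.0006,0,0,0,0],[0,0,0,0,0,0,0]])

```text
clock: 21.5
eef_pos: [0.4449, 0.0637, 0.1369]
ee_rot: [3.141, 0.0, 1.571]
contact_force: [-1.8, 0.6, 6.7]
opening: 0.0268
gripper_force: 61.5
```

>>> apply_moves(series=[[0,0,0,0,0,0,1],[0,0,0,0,0,0,1],[0,0,0,0,0,0,1],[0,0,0,0,0,0,1],[0,0,0,0,0,0,1],[0,0,-0.03,0,0,0,1],[0,0,-0.028,0,0,0,1],[0.048,0,0,0,0,0,1],[0.048,0,0,0,0,0,1],[0.048,0,0,0,0,0,1],[0.048,0,0,0,0,0,1],[0.027,0.0244,0,0,0,0,1],[0.027,0.0244,0,0,0,0,1],[0.027,0.0244,0,0,0,0,1],[0.027,0.0244,0,0,0,0,1],[0.027,0.0244,0.013,0,0,0,1],[0,0,0,0,0,0,1],[0,0,0,0,0,0,1],[0,0,0,0,0,0,1]])

```text
clock: 23.4
eef_pos: [0.5664, 0.3902, 0.1817]
ee_rot: [3.141, 0.0, 1.571]
contact_force: [-0.5, 0.2, 0.5]
opening: 0.0852
gripper_force: 0.0
```

Run:
```python
from h import *
go(.567,.391,.182,np.pi/2); look(.567,.396,.007,'w9')
```

```text
pos [0.5664 0.3902 0.1817] rot [3.1412 0.     1.5707] t 23.4 op 0.0852 F [-0.5  0.2  0.5] gf 0.0
 shift now-axes [ 0.0008  0.0006 -0.0003] shift after turn [ 0.0008  0.0006 -0.0003] turn deg [ 0.02  0.   -0.  ]
w9 265 149
```

View pics/w9c.png

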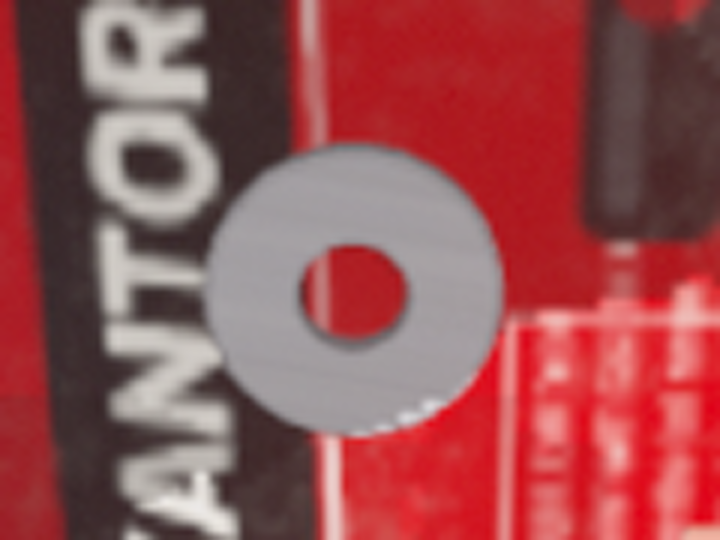

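The washer's top face is at crop (355,295). It is bright steel and not green.

Run:
```python
from h import *
p=cr('w9',265,149,(355,295),.007);print(p); go(p[0],p[1],.0725,np.pi/2)
```

```text
[0.5656 0.3932 0.007 ]
pos [0.5665 0.3901 0.1823] rot [ 3.1405e+00 -5.0000e-04  1.5705e+00] t 23.45 op 0.0857 F [0.8 0.6 0.1] gf 0.0
 shift now-axes [ 0.003  -0.001   0.1098] shift after turn [ 0.0031 -0.0009  0.1098] turn deg [ 0.06 -0.03 -0.02]
```

>>> apply_moves(series=[[0.003,-0.001,0.037,0,0,0,1],[0,0,0.037,0,0,0,1],[0,0,0.0355,0,0,0,1],[0,0,0,0,0,0,1],[0,0,0,0,0,0,1],[0,0,0,0,0,0,1]])

```text
clock: 24.05
eef_pos: [0.5667, 0.3941, 0.0751]
ee_rot: [3.138, -0.002, 1.571]
contact_force: [0.3, -0.0, 0.8]
opening: 0.0854
gripper_force: 0.0
```

Run:
```python
from h import *
go(.5656,.3932,.0725,np.pi/2)
```

```text
pos [0.5667 0.3941 0.0751] rot [ 3.1379e+00 -2.3000e-03  1.5707e+00] t 24.05 op 0.0854 F [ 0.3 -0.   0.8] gf 0.0
 shift now-axes [-0.0009 -0.0011  0.0026] shift after turn [-0.0009 -0.0011  0.0026] turn deg [ 0.21 -0.13 -0.01]
```

>>> apply_moves(series=[[-0.0009,-0.0011,0.0026,0.21,-0.13,0,1],[0,0,0,0,0,0,1],[0,0,0,0,0,0,0],[0,0,0,0,0,0,0],[0,0,0,0,0,0,0],[0,0,0,0,0,0,0],[0,0,0,0,0,0,0],[0,0,0,0,0,0,0]])

```text
clock: 24.85
eef_pos: [0.5658, 0.3933, 0.071]
ee_rot: [-3.141, 0.001, 1.571]
contact_force: [1.9, -0.7, 7.8]
opening: 0.0423
gripper_force: 63.1
```

>>> apply_moves(series=[[0,0,-0.035,0,0,0,0],[0,0,-0.045,0,0,0,0],[0,0,-0.04,0,0,0,0],[-0.027,-0.0242,0,0,0,0,0],[-0.027,-0.0242,0,0,0,0,0],[-0.027,-0.0242,0,0,0,0,0],[-0.027,-0.0242,0,0,0,0,0],[-0.027,-0.0242,0,0,0,0,0],[-0.045,0,0,0,0,0,0],[-0.045,0,0,0,0,0,0],[-0.045,0,0,0,0,0,0],[-0.045,0,0,0,0,0,0],[-0.014,0,0,0,0,0,0],[0,0,0,0,0,0,0],[0,0,0,0,0,0,0],[0,0,0,0,0,0,0]])

```text
clock: 26.45
eef_pos: [0.4442, 0.0648, 0.1902]
ee_rot: [-3.138, 0.002, 1.572]
contact_force: [-0.1, 0.1, -0.5]
opening: 0.0425
gripper_force: 61.1
```

Run:
```python
from h import *
d=cap('wrist','w10.png'); go(.4448,.0640,.165,np.pi/2)
im=cv2.imread('pics/w10.png'); 
cv2.imwrite('pics/w10c.png',cv2.resize(im[150:330,200:440],None,fx=3,fy=3,interpolation=cv2.INTER_CUBIC))
```

```text
pos [0.4441 0.065  0.1902] rot [-3.1379e+00  2.3000e-03  1.5722e+00] t 26.5 op 0.0428 F [-0.6 -0.1 -1.2] gf 61.1
 shift now-axes [-0.0009  0.0008  0.0252] shift after turn [-0.001   0.0007  0.0252] turn deg [-0.21  0.13  0.08]
```

View pics/w10c.png

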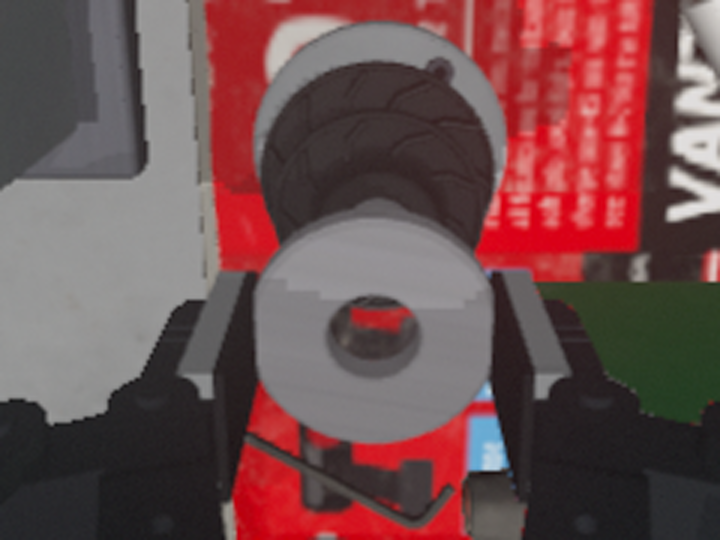

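The small wheel is seated, and the washer is held level at crop (374,330). Lowering.

>>> apply_moves(series=[[-0.001,0.0007,0.01,-0.21,0.13,0.08,0],[0,0,0.01,0,0,0,0],[0,0,0.005,0,0,0,0],[0,0,0.004,0,0,0,0],[0,0,0.004,0,0,0,0],[0,0,0,0,0,0,0]])

```text
clock: 27.1
eef_pos: [0.4446, 0.063, 0.1567]
ee_rot: [-3.141, 0.0, 1.569]
contact_force: [-0.6, -0.1, -1.3]
opening: 0.0426
gripper_force: 61.1
```

>>> apply_moves(series=[[0.0007,0.0002,0.003,0,0,0,0],[0,0,0.004,0,0,0,0],[0,0,0.002,0,0,0,0],[0,0,0,0,0,0,0]])

```text
clock: 27.5
eef_pos: [0.4448, 0.0637, 0.1479]
ee_rot: [-3.141, 0.0, 1.569]
contact_force: [0.2, -1.0, -0.4]
opening: 0.0426
gripper_force: 61.1
```

>>> apply_moves(series=[[0,0,0.001,0,0,0,0],[0,0,0.001,0,0,0,0],[0,0,0.0006,0,0,0,0],[0,0,0,0,0,0,0]])

```text
clock: 27.9
eef_pos: [0.445, 0.0637, 0.1456]
ee_rot: [3.142, 0.0, 1.569]
contact_force: [0.4, -0.7, -1.9]
opening: 0.0427
gripper_force: 61.1
```

>>> apply_moves(series=[[0,0,0.0006,0,0,0,0],[0,0,0.0006,0,0,0,0],[0,0,0,0,0,0,0]])

```text
clock: 28.2
eef_pos: [0.445, 0.0637, 0.1449]
ee_rot: [3.141, 0.0, 1.569]
contact_force: [-1.6, -0.6, 4.4]
opening: 0.0423
gripper_force: 61.5
```

>>> apply_moves(series=[[0,0,0,0,0,0,1],[0,0,0,0,0,0,1],[0,0,0,0,0,0,1],[0,0,0,0,0,0,1],[0,0,0,0,0,0,1],[0,0,-0.025,0,0,0,1],[0,0,-0.025,0,0,0,1],[0.046,0,0,0,0,0,1],[0.046,0,0,0,0,0,1],[0.046,0,0,0,0,0,1],[0.046,0,0,0,0,0,1],[0.045,-0.002,0.005,0,0,-0.1,1],[0,0,0,0,0,0,1],[0,0,0,0,0,0,1],[0,0,0,0,0,0,1]])

```text
clock: 29.7
eef_pos: [0.4433, 0.2921, 0.1894]
ee_rot: [-3.142, 0.001, 1.571]
contact_force: [-0.1, -0.3, 0.6]
opening: 0.0856
gripper_force: 0.0
```

Run:
```python
from h import *
go(.443,.293,.189,np.pi/2); look(.443,.298,.014,'w11')
```

```text
pos [0.4433 0.2921 0.1894] rot [-3.1415e+00  5.0000e-04  1.5708e+00] t 29.7 op 0.0856 F [-0.1 -0.3  0.6] gf 0.0
 shift now-axes [ 0.0009 -0.0003  0.0004] shift after turn [ 0.0009 -0.0003  0.0004] turn deg [-0.    0.03  0.  ]
w11 264 149
```

View pics/w11c.png

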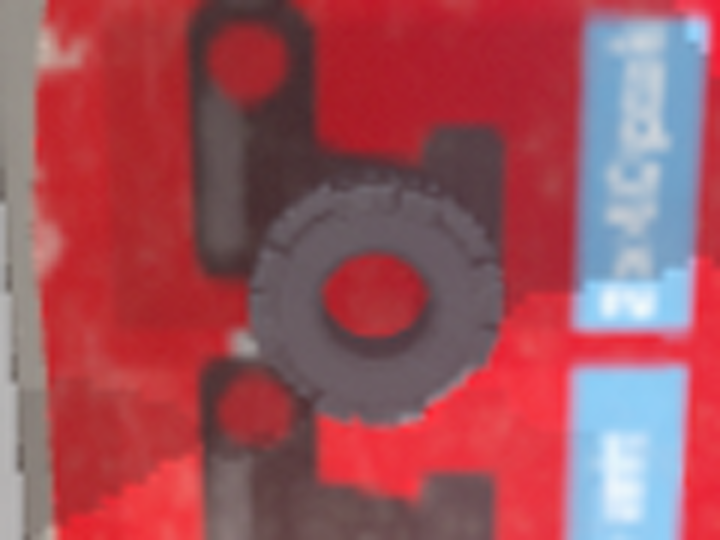

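The collar's top is at crop (376,304), a 40 mm ring with notches, as described.

Run:
```python
from h import *
p=cr('w11',264,149,(375.7,303.7),.014);print(p); go(p[0],p[1],.0755,np.pi/2)
```

```text
[0.4446 0.2934 0.014 ]
pos [0.4434 0.2918 0.1896] rot [3.1414e+00 2.0000e-04 1.5701e+00] t 29.75 op 0.0853 F [-0.3 -0.7  0.1] gf 0.0
 shift now-axes [0.0016 0.0011 0.1141] shift after turn [0.0016 0.0012 0.1141] turn deg [ 0.01  0.01 -0.04]
```

>>> apply_moves(series=[[0.0016,0.0011,0.038,0,0,0,1],[0,0,0.038,0,0,0,1],[0,0,0.038,0,0,0,1],[0,0,0,0,0,0,1],[0,0,0,0,0,0,1],[0,0,0,0,0,0,1]])

```text
clock: 30.35
eef_pos: [0.4456, 0.2945, 0.078]
ee_rot: [3.139, -0.002, 1.57]
contact_force: [0.4, 0.3, 0.3]
opening: 0.0856
gripper_force: 0.0
```

Run:
```python
from h import *
go(.4446,.2934,.0755,np.pi/2)
```

```text
pos [0.4456 0.2945 0.078 ] rot [ 3.1387e+00 -1.7000e-03  1.5704e+00] t 30.35 op 0.0856 F [0.4 0.3 0.3] gf 0.0
 shift now-axes [-0.0011 -0.001   0.0025] shift after turn [-0.0011 -0.001   0.0025] turn deg [ 0.17 -0.09 -0.03]
```

>>> apply_moves(series=[[-0.0011,-0.001,0.0025,0.17,-0.09,0,1],[0,0,0,0,0,0,1],[0,0,0,0,0,0,0],[0,0,0,0,0,0,0],[0,0,0,0,0,0,0],[0,0,0,0,0,0,0],[0,0,0,0,0,0,0],[0,0,0,0,0,0,0]])

```text
clock: 31.15
eef_pos: [0.4436, 0.2934, 0.0736]
ee_rot: [-3.139, 0.001, 1.571]
contact_force: [-2.2, -0.4, 5.0]
opening: 0.0374
gripper_force: 60.0
```

Run:
```python
from h import *
go(.4448,.0640,.195,np.pi/2)
```

```text
pos [0.4436 0.2934 0.0736] rot [-3.1394e+00  1.3000e-03  1.5712e+00] t 31.15 op 0.0374 F [-2.2 -0.4  5. ] gf 60.0
 shift now-axes [-0.2295  0.0009 -0.1211] shift after turn [-0.2294  0.0012 -0.1214] turn deg [-0.13  0.07  0.02]
```

>>> apply_moves(series=[[0,0,-0.04,0,0,0,0],[0,0,-0.045,0,0,0,0],[0,0,-0.036,0,0,0,0],[-0.046,0,0,0,0,0,0],[-0.046,0,0,0,0,0,0],[-0.046,0,0,0,0,0,0],[-0.046,0,0,0,0,0,0],[-0.045,0.0005,0,0,0,0,0],[0,0,0,0,0,0,0],[0,0,0,0,0,0,0],[0,0,0,0,0,0,0]])

```text
clock: 32.25
eef_pos: [0.4444, 0.065, 0.1942]
ee_rot: [-3.139, 0.001, 1.572]
contact_force: [-0.4, 0.3, -0.9]
opening: 0.037
gripper_force: 60.7
```

Run:
```python
from h import *
go(.4448,.0638,.175,np.pi/2)
```

```text
pos [0.4444 0.065  0.1942] rot [-3.1386e+00  1.4000e-03  1.5716e+00] t 32.25 op 0.037 F [-0.4  0.3 -0.9] gf 60.7
 shift now-axes [-0.0012  0.0005  0.0192] shift after turn [-0.0012  0.0004  0.0192] turn deg [-0.17  0.08  0.05]
```

>>> apply_moves(series=[[-0.0012,0.0004,0.015,-0.17,0.08,0,0],[0,0,0.012,0,0,0,0],[0,0,0.004,0,0,0,0],[0,0,0.003,0,0,0,0],[0,0,0,0,0,0,0]])

```text
clock: 32.75
eef_pos: [0.4446, 0.0635, 0.1601]
ee_rot: [-3.141, 0.0, 1.572]
contact_force: [-0.3, 0.0, -1.0]
opening: 0.0376
gripper_force: 60.7
```

Run:
```python
from h import *
go(.4448,.0638,.1546,np.pi/2)
```

```text
pos [0.4446 0.0635 0.1601] rot [-3.1412e+00  4.0000e-04  1.5719e+00] t 32.75 op 0.0376 F [-0.3  0.  -1. ] gf 60.7
 shift now-axes [0.0003 0.0002 0.0055] shift after turn [0.0003 0.0002 0.0055] turn deg [-0.03  0.02  0.06]
```

>>> apply_moves(series=[[0.0003,0,0.002,0,0,0,0],[0,0,0.0015,0,0,0,0],[0,0,0.001,0,0,0,0],[0,0,0.0006,0,0,0,0],[0,0,0,0,0,0,0]])

```text
clock: 33.25
eef_pos: [0.4447, 0.0635, 0.1552]
ee_rot: [3.141, 0.0, 1.571]
contact_force: [-0.2, 0.3, -1.3]
opening: 0.0375
gripper_force: 60.7
```

>>> apply_moves(series=[[0,0,0.0007,0,0,0,0],[0,0,0.0005,0,0,0,0],[0,0,0,0,0,0,0]])

```text
clock: 33.55
eef_pos: [0.4448, 0.0635, 0.1545]
ee_rot: [3.141, 0.0, 1.571]
contact_force: [-1.5, -0.2, 4.7]
opening: 0.037
gripper_force: 61.2
```

Seated at the expected height. I release, back off and check.

>>> apply_moves(series=[[0,0,0,0,0,0,1],[0,0,0,0,0,0,1],[0,0,0,0,0,0,1],[0,0,0,0,0,0,1],[0,0,0,0,0,0,1],[0,0,-0.03,0,0,0,1],[0,0,-0.045,0,0,0,1],[0,0,-0.03,0,0,0,1],[0,0,0,0,0,0,1],[0,0,0,0,0,0,1],[0,0,0,0,0,0,1]])

```text
clock: 34.65
eef_pos: [0.4444, 0.0635, 0.2578]
ee_rot: [-3.14, 0.0, 1.571]
contact_force: [-0.2, 0.2, -0.4]
opening: 0.0851
gripper_force: 0.0
```

Run:
```python
from h import *
d=cap('scene'); e=cap('wrist')
f=lambda d,w,h,s: cv2.resize(d['frame'][:,:,::-1][int(c[1])-h//2:int(c[1])+h//2,int(c[0])-w//2:int(c[0])+w//2],None,fx=s,fy=s,interpolation=cv2.INTER_CUBIC)
c=proj(d,[[.445,.064,.05]])[0]; a=f(d,80,100,5)
c=proj(e,[[.445,.064,.06]])[0]; b=f(e,80,100,5)
cv2.imwrite('pics/fin.png',np.hstack([a,b])); print(state()['eef_pos'])
```

```text
[0.44428052 0.06345113 0.25771028]
```

View pics/fin.png

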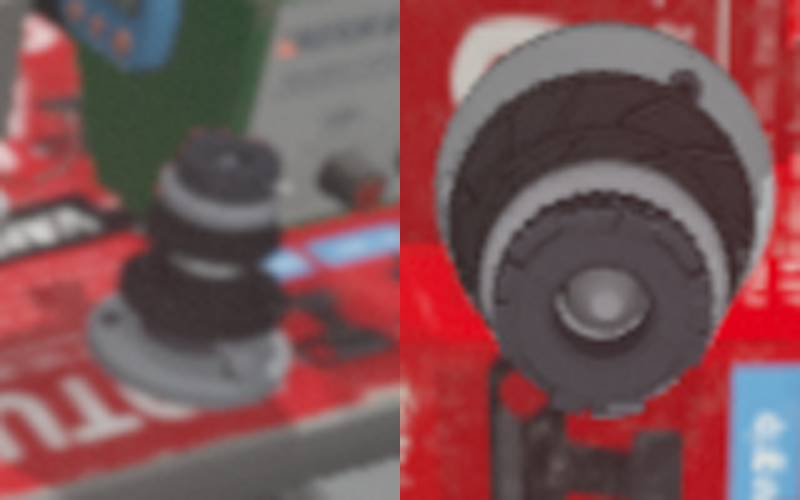

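The stack is complete and flat: large wheel, spacer, small wheel, washer, then collar. The arbor nose shows in the collar's bore at (603,300).

```bash
python3 -c "
from bench import workorder
print(workorder.job_done())"
```

```text
the job is handed in; nothing more can be done
None
```

The fan rotor is built on the arbor in the order asked (large wheel, spacer, small wheel, washer, collar), all lying flat in the final pictures, and the job was handed in at about 35 s; no verdict came back.

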